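# Lock a yellow board in the clamping jig

## Robot

A 6-joint arm with a two-finger parallel gripper is mounted at the origin on the work surface. World frame = base frame: x ahead of the robot, y to its left, z up, the work surface at z = 0. Lengths are in m, angles in rad, forces in N, time in s.
With the tool pointing down it reaches from about 0.425 to 0.95 m from the base axis. Payload 3.5 kg.
Tool frame: the origin (TCP) lies between the finger pads; the fingertips stand 25 mm ahead of it and the grasp point (between the pads) lies 6 mm ahead of it; z points along the fingers, y is the direction in which the jaws open and shut (so a half turn about z gives the same grasp; the last joint's range is limited). The gripper opens to 85 mm and grips with 20 to 120 N. Pads are 22 mm wide; open, the fingers measure 114 mm over their backs; the gripper's body (76 mm by 85 mm) begins 54 mm behind the grasp point. The pads swing forward as they close: fully open they stand 13 mm farther back than shut.
Start: joints at [1.011, 0.286, 1.577, -0, 1.279, -0.15], TCP at [0.269, 0.619, 0.234] pointing down, gripper open.
Joint ranges: [-2.77, 2.77], [-0.9, 2.22], [0.21, 2.48], [-1.53, 4.67], [0.24, 2.81], [-2.84, 2.84]. Speed limits (rad/s): [2.79, 2.79, 3.14, 3.14, 3.14, 3.14].

## Interface

Orientations are given as a unit quaternion [w, x, y, z].
In Python, from station import robot, jaws, kin, optics, workorder gives the robot as it stands. Calls block until the motion is done:
- robot.move_pose(position, orientation): joint-space move of the TCP to a pose.
- robot.line_to(position, ori=None, max_speed=0.15, guard=None): straight line of the TCP; ori=None keeps the orientation; max_speed is the mean speed in m/s. With guard (N) it stops when the force on the tool has changed by that much, and returns True; else False.
- robot.goto_joints(angles): joint-space move.
- jaws.ungrasp() and jaws.grab(): open the fingers fully, or close them until they stop; the grip force is fixed at half the most.
- robot.sleep(seconds).
- kin.inverse_kinematics(position, orientation): joint angles nearest the present ones, or None.
- optics.grab_frame(name): name is "scene" or "top" or "wrist"; returns (picture, depth): 384x512x3 uint8, red, green, blue; 384x512 float32, m along the optical axis (not along the pixel's ray), 0 where there is no reading.
- optics.calibration(name): a dict with "fx", "fy", "cx", "cy" (pixels), "D" ([k1, k2, p1, p2, k3] as OpenCV has them; the pictures are not rectified), "rvec" (rotation vector, rad) and "tvec" (3), from world to camera coordinates, as OpenCV has them; the wrist camera has in their place "tool_from_camera" (4x4, takes a point from camera to tool coordinates, whose origin is the TCP and whose axes are the flange's). Camera axes: x right, y down, z forward; pixel columns grow to the right and rows downward; lengths in m; the calibration is good to about 2 mm. A picture is of the moment at which its call begins: read the wrist's pose just before it. calibration takes no time and is no camera call.
A pose or a line that the arm cannot do raises robot.Unreachable and nothing moves.
- workorder.sign_off(): hands the job in, once; it reports no verdict.
Readings, each from a call of its own:
- robot.read_t(): time.
- robot.read_qpos(): joint angles.
- robot.read_joint_velocities(): joint speeds.
- robot.read_joint_torque(): joint torques, N m.
- robot.read_position(): TCP position.
- robot.read_ee_rot(): TCP orientation.
- robot.read_wrist_force(): force on the tool from outside, world axes, zero at the start.
- robot.read_torque(): the same for the moment, N m.
- robot.read_finger_gap(): finger opening in m.
Only numpy, scipy, OpenCV 4.12 (cv2) and the standard library are available. Lean on these libraries where they do the work, as an engineer would, in place of code of your own. Each camera call takes 0.05 s, during which the arm holds its last target.

## Task

Clamp the yellow board in the jig: first push it along its channel until it is fully home against the back stop, then swing the green frame fully down over it, and only then turn both red turnbuttons so that each points squarely across onto the frame. Leave the other things on the bench where they are.

Things in the scene. Friction and masses are not known exactly. Their poses are not given: they have to be found in the camera images.
- jig: Fixed clamping jig: plywood base 215 x 245 x 18 mm with an aluminium channel, green hinged frame, two red turnbuttons. Origin on the table at the centre of the board's home place; x runs along the channel from its open front to the back stop, y to the frame's hinge side, z up. Base: x -125..90, y -137.5..107.5 mm, top z 18 mm; nothing stands in front of it.
- stop_face (a point): Middle of the back stop's front face, at jig (60, 0, 30) mm; the stop's top is at z 42 mm. The channel's two side rails are 15 mm wide, inner faces at jig y = +-63 mm, tops at z 42 mm, from jig x -115 to 78 mm; the front end is open.
- panel_center (a point): Centre (half-way up) of the loose yellow board, 120 x 120 x 24 mm, 0.15 to 0.3 kg, lying flat on the jig's base between the rails (3 mm play each side), at first 25 to 55 mm short of the back stop. Fully home its centre is at jig (0, 0, 30) mm.
- frame (a joint): Angle of the green frame, rad: 0 = fully down over the board, 1.57 = upright, stop at 2.0; it starts open, leaning back past upright. Stiff hinge (0.4 N m): it stays where it is left, so it must be pushed all the way down. Down, its underside is at jig z 43.5, top at 55.5, free edge at y -80 mm.
- hinge_mid (a point): Middle of the frame's hinge line, at jig (0, 85, 43.5) mm; the line runs along jig x in the plane of the frame's underside.
- frame_edge (a point): Middle of the frame's free edge (half thickness), 165 mm from the hinge line. The frame is 156 mm long (jig x -78..78), 12 mm thick, 0.3 kg: four bars 28 to 30 mm wide round an open window. A lip 14 mm deep under its front bar (jig x -78..-66) drops in front of the board, and lands on the board if that is not home.
- turn_near (a joint): Angle of the red turnbutton nearer the channel's open front, rad: 0 = squarely across onto the frame (arm points to jig +y), +1.57 = clear, parallel to the frame's free edge, arm points to jig -x; more = pointing outwards. Range -0.9 to 2.3 with no stop at 0, so it can be turned too far; it stays where it is left (0.06 N m friction).
- turn_far (a joint): The same for the red turnbutton nearer the back stop, mirrored: 0 = squarely across onto the frame (jig +y), +1.57 = clear, arm points to jig +x; more = pointing outwards. Range -0.9 to 2.3, no stop at 0.
- near_pivot (a point): Pivot (vertical axis) of the near turnbutton at its arm's underside, at jig (-45, -105, 57.5) mm, on a steel post of 28 mm diameter. The arm is 22 mm wide, 10 mm thick (jig z 57.5 to 67.5), and reaches 60 mm from the pivot.
- far_pivot (a point): The same for the far turnbutton, at jig (45, -105, 57.5) mm.
- turn_near_knob (a point): Centre of the black upright thumb knob on the near turnbutton: cylinder 18 mm diameter, 26 mm tall (jig z 67.5 to 93.5 mm, this point at 80.5), 45 mm from the pivot. Push it sideways to turn the button.
- turn_far_knob (a point): Centre of the same knob on the far turnbutton.
- offcut: Bystander: pink offcut 110 x 50 x 22 mm lying to the hinge side of the jig.
- sandblock: Bystander: cork sanding block 60 x 110 x 30 mm behind the back stop.
- marker: Bystander: blue marker 130 mm long, 14 mm thick, lying beside the turnbuttons' side of the jig.
- glue: Bystander: white glue bottle, 56 mm diameter, 150 mm tall.
- gauge: Bystander: brass mitre gauge, disc 120 mm diameter with an aluminium bar 160 mm long and a black knob, 41 mm tall.
- driver: Bystander: screwdriver with orange handle, about 200 mm long, lying.
- cup: Bystander: blue ceramic cup, 80 mm diameter, 95 mm tall.

How it is judged:
On the way, in this order (a step that is already met when the one before it is completed fails the run):
1. the board is pushed home (within 4 mm of the back stop) while the frame is still open (x of panel_center in the frame of jig above -0.004 m and z of panel_center in the frame of jig below 0.034 m and value of joint frame above 0.5 rad), for 0.2 s.
2. the frame is fully down over the board (within 0.04 rad) (x of panel_center in the frame of jig above -0.004 m and z of panel_center in the frame of jig below 0.034 m and value of joint frame below 0.04 rad), for 0.2 s.
3. both turnbuttons point squarely across onto the frame (within 0.25 rad) (all of step 2 and value of joint turn_near between -0.25 and 0.25 rad and value of joint turn_far between -0.25 and 0.25 rad), for 0.2 s.
At the end, for the whole second after the job is handed in: The board lies flat within 4 mm of the back stop, the frame is down (under 0.04 rad), both turnbuttons point across onto it within 0.25 rad of square, and all is at rest (all of step 3 and velocity of joint turn_near between -0.05 and 0.05 rad/s and velocity of joint turn_far between -0.05 and 0.05 rad/s and velocity of joint frame between -0.05 and 0.05 rad/s); the robot touches nothing.
It fails at once if a turnbutton is turned in over the frame's place while the frame is still up (value of joint frame above 0.15 rad and value of joint any of turn_near, turn_far below 0.9 rad).
It fails at once if another thing on the bench is moved by more than 30 mm (distance of any of offcut, sandblock, marker, glue, gauge, driver, cup from where it was at the start of the episode above 0.03 m).
It also fails if it takes over 67 s, if anything falls off the work surface, if the arm or the gripper's body presses on something with over 40 N, if the wrist force passes 120 N, or if a joint passes its speed limit or range.

## Working session

There is one attempt and no reset: what is moved stays moved. The work goes in short steps, each a Python script; the robot and the scene stay as the last script left them, time stands still between calls to the robot, and variables do not carry over. Pictures are saved under pics/ and viewed, and the job is handed in when it is done.

```bash
ls; mkdir -p pics; python3 - <<'E'
from station import robot,jaws,kin,optics,workorder
import cv2,numpy as np
for n in("scene","top"):
    im,d=optics.grab_frame(n); cv2.imwrite(f"pics/{n}0.png",im[:,:,::-1]); np.save(f"pics/{n}0.npy",d)
    np.save(f"pics/{n}0im.npy",im)
    print(n,optics.calibration(n))
print(optics.calibration("wrist"),robot.read_t(),robot.read_ee_rot(),robot.read_position())
E
```

```text
pics
scene {'fx': 384.3927534079142, 'fy': 384.3927534079142, 'cx': 256.13264257118635, 'cy': 199.47660796004314, 'D': array([-0.12213216,  0.        ,  0.        ,  0.        ,  0.        ]), 'rvec': array([ 2.03051795,  1.0104534 , -0.5248912 ]), 'tvec': array([-0.35811347, -0.23179422,  1.47577551])}
top {'fx': 397.29808871709537, 'fy': 397.29808871709537, 'cx': 251.05200856126157, 'cy': 191.80862545191462, 'D': array([-0.13221752,  0.        ,  0.        ,  0.        ,  0.        ]), 'rvec': array([ 2.150987  , -2.05663942,  0.22763729]), 'tvec': array([-0.01975153,  0.59041123,  1.14551129])}
{'fx': 269.13551478352645, 'fy': 269.13551478352645, 'cx': 259.3301141717674, 'cy': 190.85806089308988, 'D': array([-0.02673514,  0.        ,  0.        ,  0.        ,  0.        ]), 'tool_from_camera': array([[-9.36979286e-05, -9.60156121e-01, -2.79464157e-01,
         7.10913539e-02],
       [ 9.99999883e-01, -2.22875323e-04,  4.30456589e-04,
         1.75516138e-04],
       [-4.75591193e-04, -2.79464084e-01,  9.60156029e-01,
        -1.38838246e-01],
       [ 0.00000000e+00,  0.00000000e+00,  0.00000000e+00,
         1.00000000e+00]])} 0.1 [-3.67056467e-04  2.03480404e-01  9.79078429e-01 -1.01023680e-03] [0.26861187 0.61861312 0.23257212]
```

View pics/scene0.png

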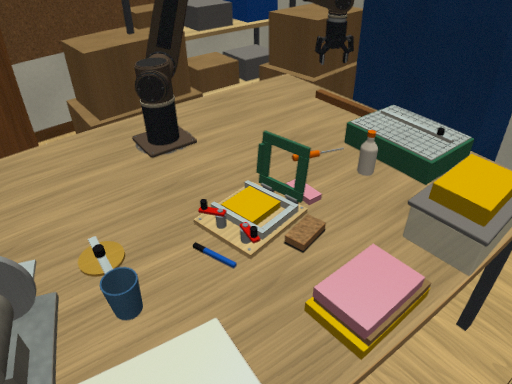

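View pics/top0.png

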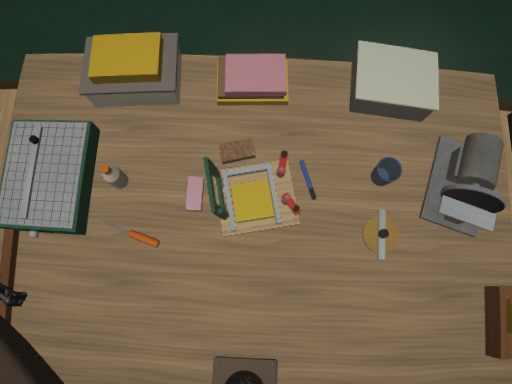

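The scene view shows the jig at about (250,212). In the top view it is at about (255,195), with its open front facing the robot, the hinge at left and the buttons at right. I'll enlarge both.

```bash
python3 - <<'E'
import cv2,numpy as np
t=np.load("pics/top0im.npy")[140:245,180:330,::-1]
cv2.imwrite("pics/topc.png",cv2.resize(t,None,fx=5,fy=5,interpolation=cv2.INTER_CUBIC))
t=np.load("pics/scene0im.npy")[125:260,185:335,::-1]
cv2.imwrite("pics/scenec.png",cv2.resize(t,None,fx=4.4,fy=4.4,interpolation=cv2.INTER_CUBIC))
E
```

```text
(no output)
```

View pics/topc.png

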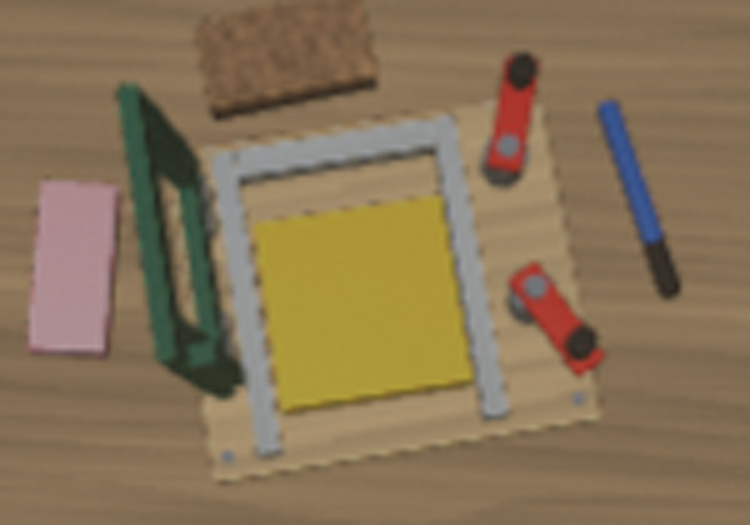

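View pics/scenec.png

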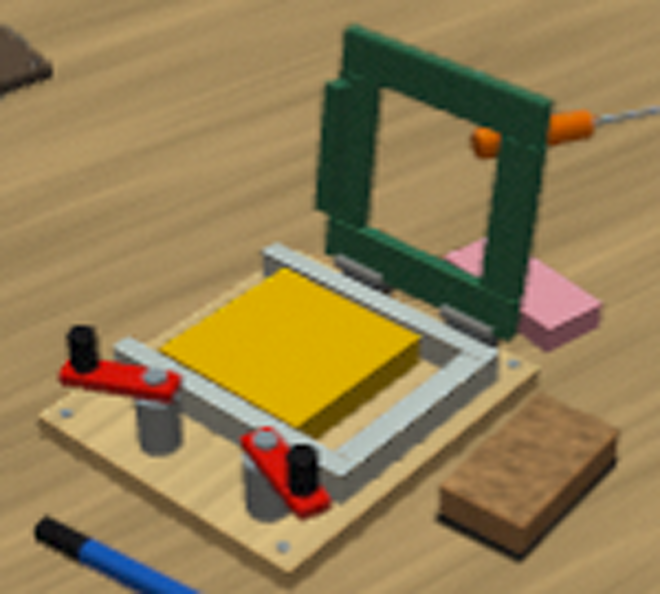

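Corner pixels are clear in both crops: base corners, rail ends and stop corners. I'll fit the jig pose from them, then find the frame, knobs and board.

```bash
cat > h.py <<'E'
import numpy as np,cv2
from scipy.optimize import least_squares
from scipy.spatial.transform import Rotation as R
from station import robot,jaws,kin,optics,workorder
def J2W(p,P):
    p=np.atleast_2d(np.asarray(p,float)); c,s=np.cos(P[2]),np.sin(P[2])
    return np.c_[P[0]+c*p[:,0]-s*p[:,1],P[1]+s*p[:,0]+c*p[:,1],p[:,2]]
def proj(n,w):
    c=optics.calibration(n);K=np.array([[c['fx'],0,c['cx']],[0,c['fy'],c['cy']],[0,0,1.]])
    return cv2.projectPoints(np.atleast_2d(np.asarray(w,float)),c['rvec'],c['tvec'],K,c['D'])[0].reshape(-1,2)
def ray(n,uv):
    c=optics.calibration(n);K=np.array([[c['fx'],0,c['cx']],[0,c['fy'],c['cy']],[0,0,1.]])
    q=cv2.undistortPoints(np.array([[uv]],float),K,c['D']).ravel()
    Rm=cv2.Rodrigues(c['rvec'])[0];o=-Rm.T@c['tvec'];return o,Rm.T@np.r_[q,1]
def atz(n,uv,z):
    o,d=ray(n,uv);return o+d*(z-o[2])/d[2]
TC=lambda u,v:(180+(u+.5)/5-.5,140+(v+.5)/5-.5)
SC=lambda u,v:(185+(u+.5)/4.4-.5,125+(v+.5)/4.4-.5)
E
python3 - <<'E'
from h import *
T=[(-125,-137.5,18,600,418),(-125,107.5,18,217,480),(-115,-78,42,508,412),(-115,-63,42,486,418),(-115,63,42,281,450),(-115,78,42,258,456),(78,-78,42,455,116),(78,78,42,216,156),(60,-63,42,437,150),(60,63,42,243,178)]
S=[(78,-78,42,340,475),(78,78,42,496,352),(-115,78,42,266,246),(-115,-78,42,118,347),(-125,-137.5,18,42,420),(90,-137.5,18,290,573),(90,107.5,18,540,372)]
T=np.array(T);S=np.array(S)
def f(P,a=1,b=1):
    r=[]
    if a:r.append(proj("top",J2W(T[:,:3]/1e3,P))-np.c_[TC(T[:,3],T[:,4])])
    if b:r.append(proj("scene",J2W(S[:,:3]/1e3,P))-np.c_[SC(S[:,3],S[:,4])])
    return np.concatenate(r).ravel()
for a,b in((1,0),(0,1),(1,1)):
    s=least_squares(f,[.5,0,.1],args=(a,b));print(s.x,np.abs(s.fun).max(),s.fun.std())
print(s.fun.reshape(-1,2).round(1).tolist())
P=s.x;np.save("P.npy",P)
c,sn=np.cos(P[2]),np.sin(P[2])
def inv(w): d=w[:2]-P[:2];return np.array([c*d[0]+sn*d[1],-sn*d[0]+c*d[1],w[2]])*1e3
# panel corners top z 42
for uv in((255,222),(441,197),(470,380),(283,411)):print('panel',inv(atz("top",TC(*uv),.042)).round(1))
for nm,uv in(("near",(581,340)),("far",(521,68))):
    k=inv(atz("top",TC(*uv),.0935));print(nm,k.round(1))
    pv=np.array([-45 if nm=="near" else 45,-105]);d=k[:2]-pv
    print(np.hypot(*d), np.arctan2(-d[0] if nm=="near" else d[0],d[1]))
# frame: free edge top
for th in(1.6,1.7,1.75,1.8,1.85,1.9,2.0):
    q=[]
    for x in(-78,78):
        y=85-165*np.cos(th);z=43.5+165*np.sin(th)
        q+=[(x,y,z),(x,y+12*np.sin(th),z+12*np.cos(th))]
    w=J2W(np.array(q)/1e3,P)
    t=((proj("top",w)-[180,140])*5).round();s_=((proj("scene",w)-[185,125])*4.4).round()
    print(th,t.astype(int).tolist(),s_.astype(int).tolist())
print(J2W([[0,0,0],[-.125,0,0],[.06,0,0],[0,.085,0],[-.045,-.105,0],[.045,-.105,0]],P))
E
```

```text
[0.60069444 0.00899235 0.20418964] 0.8044978440608759 0.44573747184706375
[0.60606515 0.00618882 0.22133506] 1.8261545925409166 1.0224736203381855
[0.60229099 0.00859147 0.21124441] 2.040335589464405 0.9054671584027986
[[1.1, -0.4], [0.1, 0.3], [0.8, -0.2], [0.4, -0.6], [0.7, -0.2], [0.4, -0.6], [0.3, -0.8], [-0.7, -0.9], [0.2, -1.4], [-0.6, -0.6], [-0.1, -0.3], [0.9, -0.9], [2.0, -1.7], [-1.7, -0.9], [-1.7, -2.0], [-0.6, -1.0], [0.0, -2.0]]
panel [28.5 58.5 42. ]
panel [ 25.1 -58.8  42. ]
panel [-91.9 -56.1  42. ]
panel [-91.8  60.1  42. ]
near [ -87.  -120.7   93.5]
44.79195761554439 1.928339316670693
far [  84.3 -116.6   93.5]
40.976908794558895 1.8583189670712983
1.6 [[211, 348], [188, 352], [168, 71], [146, 75]] [[321, 30], [334, 24], [524, 109], [536, 102]]
1.7 [[180, 353], [158, 357], [139, 76], [118, 81]] [[338, 23], [350, 19], [540, 100], [552, 95]]
1.75 [[165, 356], [144, 360], [124, 79], [103, 84]] [[347, 20], [359, 17], [548, 97], [559, 93]]
1.8 [[151, 359], [129, 363], [110, 83], [90, 88]] [[355, 18], [366, 16], [556, 94], [567, 91]]
1.85 [[136, 362], [116, 367], [96, 86], [76, 91]] [[363, 17], [374, 15], [563, 92], [574, 90]]
1.9 [[122, 365], [102, 370], [83, 90], [63, 95]] [[371, 16], [382, 15], [570, 91], [581, 90]]
2.0 [[95, 372], [77, 377], [57, 98], [39, 103]] [[385, 16], [396, 18], [584, 91], [593, 91]]
[[ 0.60229099  0.00859147  0.        ]
 [ 0.48006964 -0.01761813  0.        ]
 [ 0.66095723  0.02117208  0.        ]
 [ 0.58446846  0.09170198  0.        ]
 [ 0.58030737 -0.10350991  0.        ]
 [ 0.66830674 -0.084639    0.        ]]
```

The jig is at about (0.602, 0.009) with yaw 0.21, and the size checks are close: the board measures about 118 mm and the knob radius 41–45 mm. The top and scene fits differ by 0.017 rad, so I'll take one wrist view over the jig to refine the pose.

```bash
cat >> h.py <<'E'
def Q(yaw): # tool down, tool x at world angle yaw
    c,s=np.cos(yaw),np.sin(yaw)
    M=np.array([[c,s,0],[s,-c,0],[0,0,-1.]])
    q=R.from_matrix(M).as_quat();return np.r_[q[3],q[:3]]
def wristgrab(tag):
    p=np.array(robot.read_position());q=np.array(robot.read_ee_rot())
    im,d=optics.grab_frame("wrist");cv2.imwrite(f"pics/{tag}.png",im[:,:,::-1]);np.savez(f"pics/{tag}.npz",p=p,q=q,d=d,im=im)
    return im
def wcal(tag):
    z=np.load(f"pics/{tag}.npz");c=optics.calibration("wrist")
    T=np.eye(4);q=z['q'];T[:3,:3]=R.from_quat([q[1],q[2],q[3],q[0]]).as_matrix();T[:3,3]=z['p']
    M=np.linalg.inv(T@c['tool_from_camera']);K=np.array([[c['fx'],0,c['cx']],[0,c['fy'],c['cy']],[0,0,1.]])
    return M,K,c['D']
def wproj(tag,w):
    M,K,D=wcal(tag);return cv2.projectPoints(np.atleast_2d(np.asarray(w,float)),cv2.Rodrigues(M[:3,:3])[0],M[:3,3],K,D)[0].reshape(-1,2)
def watz(tag,uv,zz):
    M,K,D=wcal(tag);q=cv2.undistortPoints(np.array([[uv]],float),K,D).ravel()
    o=-M[:3,:3].T@M[:3,3];d=M[:3,:3].T@np.r_[q,1];return o+d*(zz-o[2])/d[2]
E
python3 - <<'E'
from h import *
P=np.load("P.npy")
w=J2W([-.06,-.03,0],P)[0]; w[2]=.34
jaws.grab()
robot.move_pose([.45,.40,.34],Q(np.pi+P[2]))
robot.move_pose(w,Q(np.pi+P[2]))
print(robot.read_t(),robot.read_position(),w,robot.read_finger_gap(),robot.read_wrist_force())
wristgrab("w1");
E
```

```text
3.6583 [ 0.55000576 -0.0323706   0.34000019] [ 0.54991505 -0.03332226  0.34      ] 6.885367651989982e-05 [-0.29919974  0.91089988 -0.71734169]
```

View pics/w1.png

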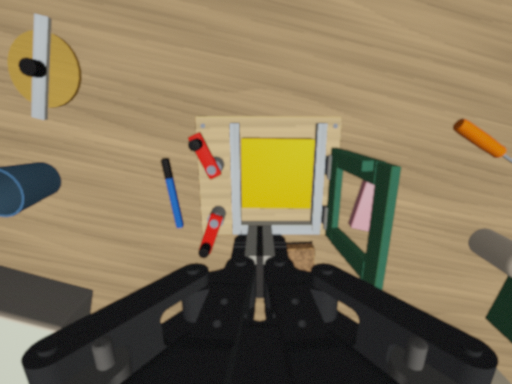

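The wrist view shows the jig from (195,117) to (340,235), with its open front at the top. I'll enlarge it.

```bash
python3 - <<'E'
from h import *
im=np.load("pics/w1.npz")['im'][105:265,180:350,::-1]
cv2.imwrite("pics/w1c.png",cv2.resize(im,None,fx=3.7,fy=3.7,interpolation=cv2.INTER_CUBIC))
E
```

```text
(no output)
```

View pics/w1c.png

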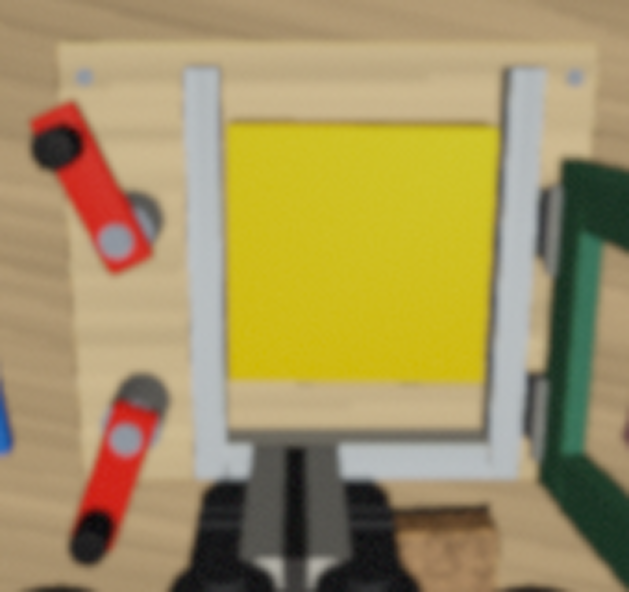

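```bash
python3 - <<'E'
from h import *
W=np.array([(-125,-137.5,18,60,42),(-125,107.5,18,598,42),(-115,-78,42,184,68),(-115,-63,42,219,68),(-115,63,42,506,68),(-115,78,42,545,68),(78,-78,42,196,478),(78,78,42,517,478),(60,-63,42,228,441),(60,63,42,486,441)])
C=lambda u,v:(180+(u+.5)/3.7-.5,105+(v+.5)/3.7-.5)
f=lambda P:(wproj("w1",J2W(W[:,:3]/1e3,P))-np.c_[C(W[:,3],W[:,4])]).ravel()
s=least_squares(f,[.6,0,.2]);print(s.x,s.fun.reshape(-1,2).round(1).tolist())
P=s.x
c,sn=np.cos(P[2]),np.sin(P[2])
def inv(w): d=w[:2]-P[:2];return np.array([c*d[0]+sn*d[1],-sn*d[0]+c*d[1],w[2]])*1e3
for uv in((229,123),(499,126),(484,382),(230,380)):print('panel',inv(watz("w1",C(*uv),.042)).round(1))
for nm,uv in(("near",(57,145)),("far",(92,537))):
    k=inv(watz("w1",C(*uv),.0935));pv=np.array([-45 if nm=="near" else 45,-105]);d=k[:2]-pv
    print(nm,k.round(1),np.hypot(*d), np.arctan2(-d[0] if nm=="near" else d[0],d[1]))
E
```

```text
[0.60131385 0.00967821 0.21231104] [[-1.7, -0.2], [0.8, -0.1], [-0.7, -0.6], [-0.6, -0.6], [1.6, -0.5], [0.5, -0.5], [-0.5, 0.6], [0.5, 0.5], [-0.9, 1.2], [1.0, 1.2]]
panel [-90.9 -58.2  42. ]
panel [-89.7  58.8  42. ]
panel [28.  58.5 42. ]
panel [ 26.9 -59.8  42. ]
near [ -87.3 -121.2   93.5] 45.30016327542847 1.9353515099360874
far [  80.3 -117.3   93.5] 37.39788338151206 1.9052923166577607
```

All three views agree within about 2 mm, and the board is about 31 mm short. I'll push it home now.

```bash
python3 - <<'E'
from h import *
P=np.array([.6015,.0092,.2115]);np.save("P.npy",P)
q=Q(np.pi+P[2])
g=lambda x,y,z:J2W([x/1e3,y/1e3,z/1e3],P)[0]
robot.move_pose(g(-122,0,150),q)
print('dn',robot.line_to(g(-122,0,52),guard=8))
print(robot.read_position(),robot.read_wrist_force())
h=robot.line_to(g(-95,0,52),max_speed=.08,guard=12);print(h)
h=robot.line_to(g(-66,0,52),max_speed=.03,guard=14)
p=robot.read_position();w=p-P[[0,1,1]]*[1,1,0];c,s=np.cos(P[2]),np.sin(P[2])
print(h,'jig x',c*w[0]+s*w[1],robot.read_wrist_force(),robot.read_t())
robot.sleep(.3)
for n in ("top",):
    im,d=optics.grab_frame(n);cv2.imwrite("pics/top1.png",cv2.resize(im[140:245,180:330,::-1],None,fx=5,fy=5,interpolation=cv2.INTER_CUBIC))
E
```

```text
dn False
[ 0.48357531 -0.01676692  0.05326012] [ 0.18026932 -0.14628534  0.21036563]
False
False jig x -0.06619218256150906 [ 0.46355357 -0.97969118 -0.75969494] 6.9417
```

View pics/top1.png

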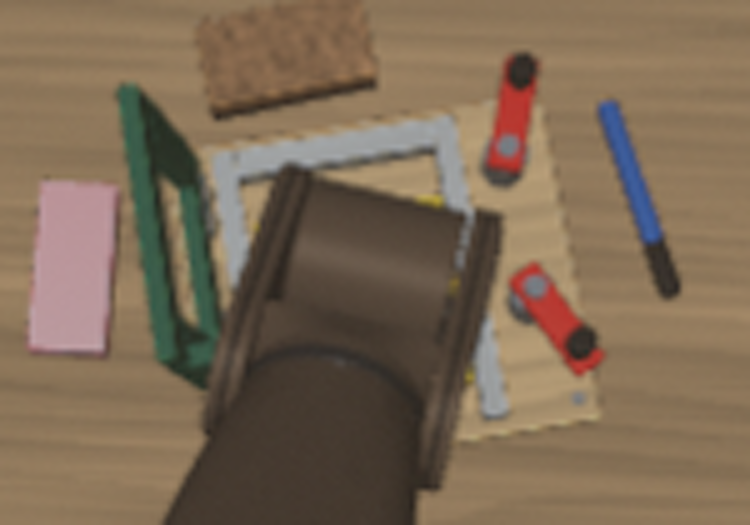

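The board seems not to have moved: its far corner is still at (430,202). I'll look with the wrist camera.

```bash
python3 - <<'E'
from h import *
im=wristgrab("w2");im2,_=optics.grab_frame("scene");print(robot.read_position(),robot.read_finger_gap())
cv2.imwrite("pics/scene2.png",cv2.resize(im2[125:260,185:335,::-1],None,fx=4.4,fy=4.4,interpolation=cv2.INTER_CUBIC))
E
```

```text
[ 0.53695365 -0.00467378  0.05202416] -0.00010065594555473866
```

View pics/w2.png

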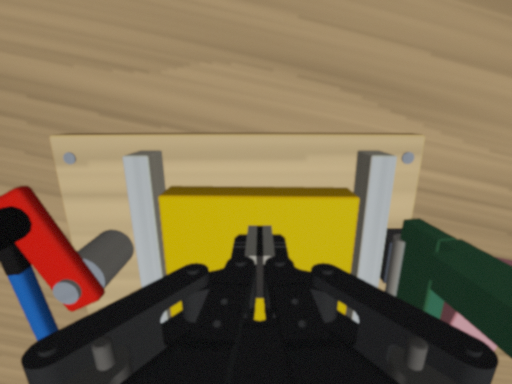

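View pics/scene2.png

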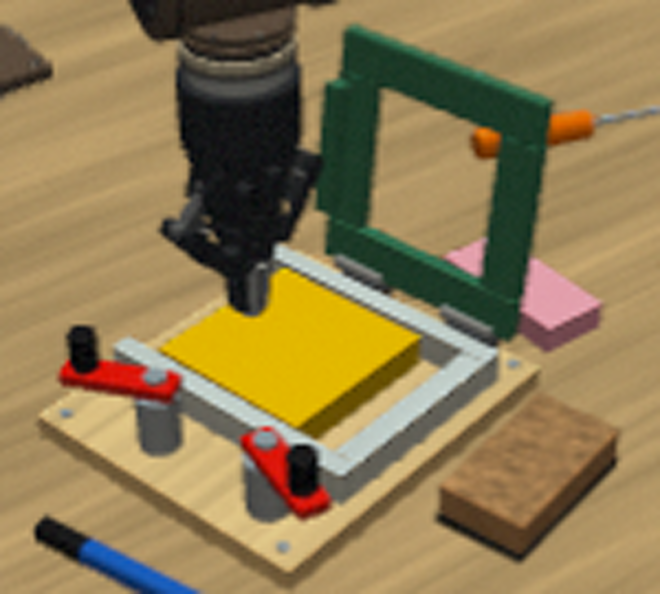

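The fingers pass over the board (scene crop tip at (248,310)), so the closed fingertips reach less far ahead than I assumed. A gentle guarded touch on the board's top will measure it.

```bash
python3 - <<'E'
from h import *
p=robot.read_position()
print(robot.read_wrist_force())
print(robot.line_to(p-[0,0,.03],max_speed=.02,guard=5),robot.read_position(),robot.read_wrist_force(),robot.read_t())
E
```

```text
[-0.35293653  0.56771876 -0.39433534]
True [ 0.53708975 -0.00465389  0.04459592] [-0.99199403 -0.28049983  3.78872181] 8.0333
```

```bash
python3 - <<'E'
from h import *
P=np.load("P.npy");g=lambda x,y,z:J2W([x/1e3,y/1e3,z/1e3],P)[0]
robot.line_to(g(-66,0,70));robot.line_to(g(-120,0,70),max_speed=.2)
robot.line_to(g(-120,0,35))
print(robot.line_to(g(-120,0,8),max_speed=.02,guard=5),robot.read_position(),robot.read_wrist_force(),robot.read_t())
im2,_=optics.grab_frame("scene")
cv2.imwrite("pics/scene3.png",cv2.resize(im2[125:260,185:335,::-1],None,fx=4.4,fy=4.4,interpolation=cv2.INTER_CUBIC))
E
```

```text
True [ 0.48411395 -0.01599779  0.02056033] [-1.30520035 -0.42478066  4.33515119] 9.9583
```

View pics/scene3.png

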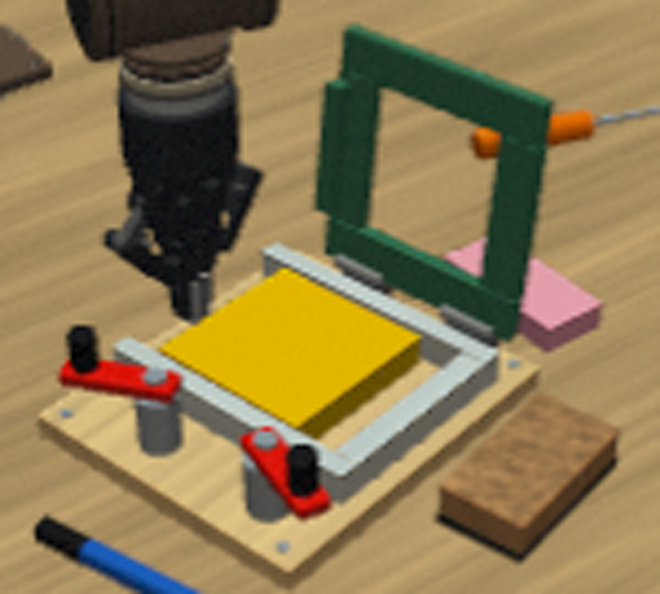

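Base and board touches agree: the closed tips reach only about 2.5 mm beyond the TCP. I'll push again at the right height.

```bash
python3 - <<'E'
from h import *
P=np.load("P.npy");g=lambda x,y,z:J2W([x/1e3,y/1e3,z/1e3],P)[0]
c,s=np.cos(P[2]),np.sin(P[2])
robot.line_to(g(-120,0,28))
f0=robot.read_wrist_force()
h=robot.line_to(g(-108,0,28),max_speed=.08,guard=12);print(h)
h=robot.line_to(g(-62,0,28),max_speed=.035,guard=15)
w=robot.read_position()[:2]-P[:2]
print(h,'jig x',c*w[0]+s*w[1],robot.read_wrist_force()-f0,robot.read_t())
robot.sleep(.2);wristgrab("w4")
im2,_=optics.grab_frame("scene")
cv2.imwrite("pics/scene4.png",cv2.resize(im2[125:260,185:335,::-1],None,fx=4.4,fy=4.4,interpolation=cv2.INTER_CUBIC))
E
```

```text
False
True jig x -0.07066461231872637 [-0.72121195  0.11055259  0.2676035 ] 11.6
```

View pics/scene4.png

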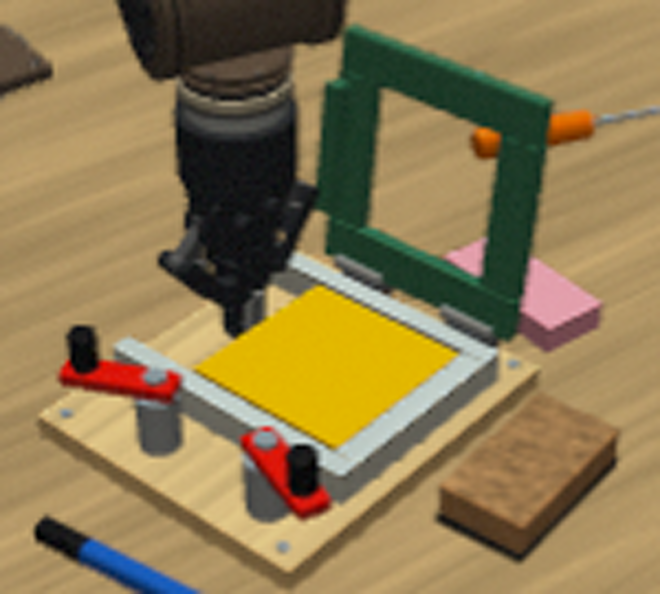

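View pics/w4.png

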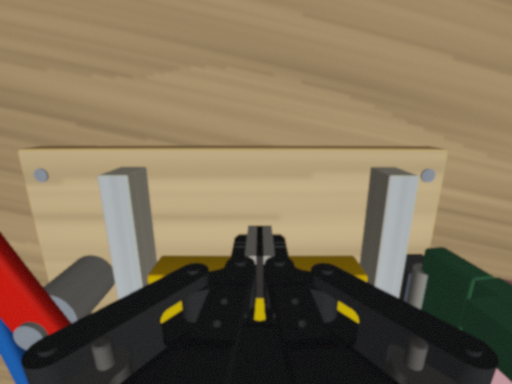

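The board is home: the finger stopped at jig x −70.7, which is −60 minus the 11 mm half pad, and the scene view shows no gap at the stop. Next is the frame.

```bash
python3 - <<'E'
from h import *
P=np.load("P.npy");g=lambda x,y,z:J2W([x/1e3,y/1e3,z/1e3],P)[0]
q=Q(np.pi+P[2])
robot.line_to(g(-78,0,40));robot.line_to(g(-78,0,280),max_speed=.3)
robot.move_pose(g(0,160,280),q)
print(robot.line_to(g(0,160,192),guard=8,max_speed=.2))
f0=robot.read_wrist_force()
for th in (1.75,1.6,1.45,1.3,1.15,1.0):
    r=152;hw=8
    y=85-r*np.cos(th)+12*np.sin(th)+hw; z=43.5+r*np.sin(th)+12*np.cos(th)+2.5
    if th>1.5: z=190
    h=robot.line_to(g(0,y,z),max_speed=.1,guard=25)
    print(th,y,z,h,(robot.read_wrist_force()-f0).round(1))
    if h:break
print(robot.read_t())
im2,_=optics.grab_frame("scene")
cv2.imwrite("pics/scene5.png",cv2.resize(im2[85:260,185:335,::-1],None,fx=3.4,fy=3.4,interpolation=cv2.INTER_CUBIC))
E
```

```text
False
1.75 131.90123182121005 190 False [-1.5 -0.4 -0.8]
1.6 109.43321062629397 190 False [-1.7  0.1 -0.9]
1.45 86.59613494861134 198.33840787012187 False [-2.  -0.9 -0.3]
1.3 63.90287627406904 195.67083012690838 False [-1.3 -0.4 -1.1]
1.15 41.86307626873433 189.6419682102091 False [-1.6 -0.9 -0.8]
1.0 20.971701325737516 180.38721736121798 False [-1.  -1.5 -0.1]
16.7583
```

View pics/scene5.png

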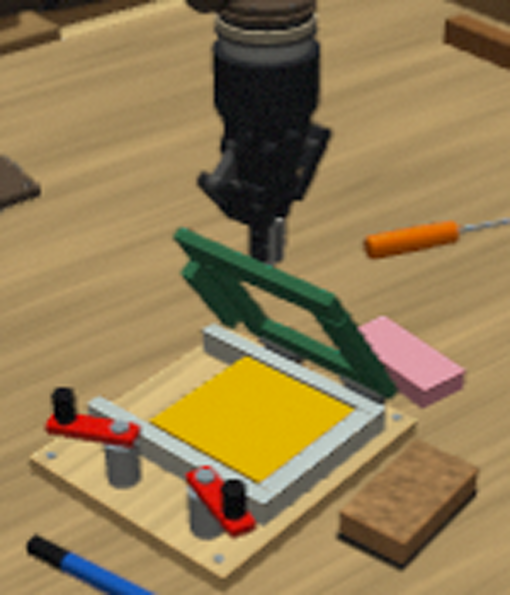

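The frame is coming down and is at about 1 rad. I'll continue.

```bash
python3 - <<'E'
from h import *
P=np.load("P.npy");g=lambda x,y,z:J2W([x/1e3,y/1e3,z/1e3],P)[0]
f0=robot.read_wrist_force();c,s=np.cos(P[2]),np.sin(P[2])
for th in (.8,.6,.4,.2,.06):
    r=153;hw=8
    y=85-r*np.cos(th)+12*np.sin(th)+hw; z=43.5+r*np.sin(th)+12*np.cos(th)+2.5
    h=robot.line_to(g(0,y,z),max_speed=.1,guard=25)
    print(th,h,(robot.read_wrist_force()-f0).round(1))
    if h:break
if not h:
    h=robot.line_to(g(0,-61,48),max_speed=.03,guard=20)
    w=robot.read_position();print(h,w,robot.read_wrist_force()-f0)
robot.sleep(.2)
print(robot.read_t(),robot.read_position())
im2,_=optics.grab_frame("scene")
cv2.imwrite("pics/scene6.png",cv2.resize(im2[85:260,185:335,::-1],None,fx=3.4,fy=3.4,interpolation=cv2.INTER_CUBIC))
E
```

```text
0.8 False [0.  0.9 0.6]
0.6 False [0.9 0.2 0.4]
0.4 False [-0.3  0.4  0.2]
0.2 False [ 0.3  0.6 -0.5]
0.06 False [-0.  -0.5  1.1]
True [ 0.615079   -0.04961452  0.05804773] [-1.22320902  0.44830159  4.88327197]
19.6583 [ 0.61507399 -0.04963433  0.05805539]
```

View pics/scene6.png

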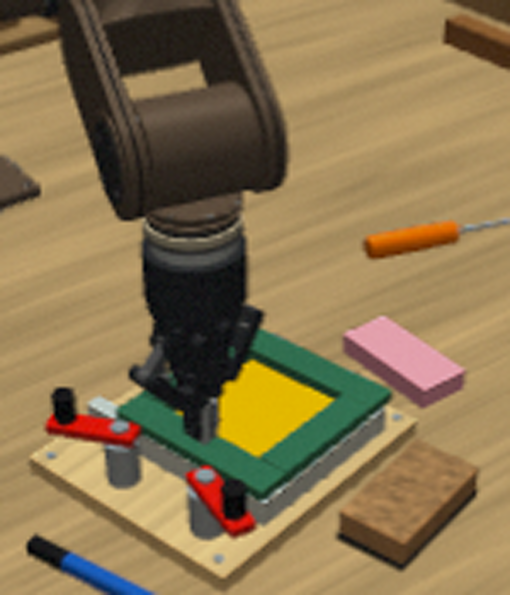

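The tip height puts the frame top at 55.5 mm, so it is fully down. Now I'll turn the near button, following the knob's arc.

```bash
cat >> h.py <<'E'
def rr(u,a=11,b=8,r=9): # centre distance rect(a,b)-disc r along unit dir u
    lo,hi=0,60
    for _ in range(40):
        m=(lo+hi)/2;p=np.abs(u)*m-[a,b]
        d=np.hypot(*np.maximum(p,0))+min(max(p),0)
        lo,hi=(m,hi) if d<r else (lo,m)
    return hi
def fpos(s,ph,extra=0):
    k=np.array([45*s,-105])+45*np.array([s*np.sin(ph),np.cos(ph)])
    t=np.array([s*np.cos(ph),-np.sin(ph)]);return k+t*(rr(t)+extra)
E
cat > btn.py <<'E'
from h import *
import sys
s=int(sys.argv[1]);tag=sys.argv[2]
P=np.load("P.npy");g=lambda x,y,z:J2W([x/1e3,y/1e3,z/1e3],P)[0]
p=robot.read_position();robot.line_to(np.r_[p[:2],.135],max_speed=.25)
a=fpos(s,1.95,9);print('start',a)
robot.line_to(g(*a,135),max_speed=.25)
print(robot.line_to(g(*a,78),max_speed=.12,guard=6))
f0=robot.read_wrist_force()
for ph in (1.9,1.65,1.4,1.15,.9,.65,.4,.2,.05):
    h=robot.line_to(g(*fpos(s,ph),78),max_speed=.07,guard=20)
    print(ph,h,(robot.read_wrist_force()-f0).round(1))
    if h:break
print(robot.read_t())
im2,_=optics.grab_frame("scene")
cv2.imwrite(f"pics/{tag}.png",cv2.resize(im2[85:260,185:335,::-1],None,fx=3.4,fy=3.4,interpolation=cv2.INTER_CUBIC))
E
python3 btn.py -1 scene7
```

```text
start [ -76.69723565 -147.01877485]
False
1.9 False [ 0.3 -0.9 -0.2]
1.65 False [ 0.1 -2.1  0.1]
1.4 False [-0.7 -1.3 -0.3]
1.15 False [-0.1 -2.  -0.1]
0.9 False [ 0.5 -1.4  0.2]
0.65 False [-0.9 -1.5 -0.4]
0.4 False [ 0.1 -0.8 -0.3]
0.2 False [-0.3 -1.5 -0.3]
0.05 False [-0.4 -0.9 -0.9]
24.2
```

View pics/scene7.png

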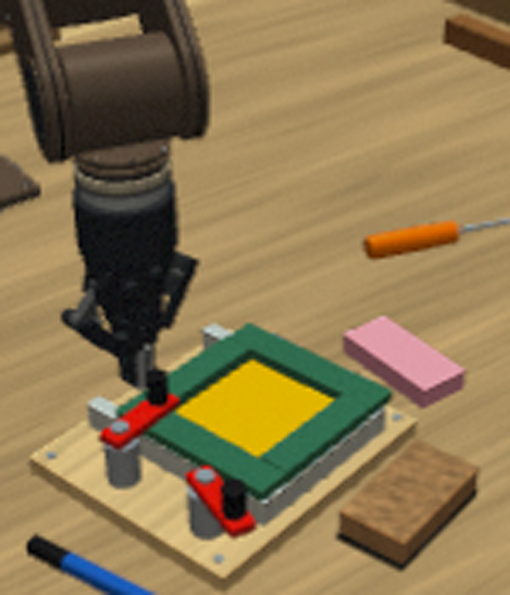

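The near button now points across. I'll back off and do the far one.

```bash
python3 - <<'E'
from h import *
P=np.load("P.npy");g=lambda x,y,z:J2W([x/1e3,y/1e3,z/1e3],P)[0]
a=fpos(-1,.05)
robot.line_to(g(a[0]-8,a[1],78));robot.line_to(g(a[0]-8,a[1],135),max_speed=.25)
b=fpos(1,1.95,9);robot.line_to(g(-60,b[1],135),max_speed=.25)
E
python3 btn.py 1 scene8
```

```text
start [  76.69723565 -147.01877485]
False
1.9 False [ 1.   1.  -0.9]
1.65 False [ 0.4 -1.2 -1.8]
1.4 False [ 0.1 -0.2 -1.7]
1.15 False [ 1.   0.2 -1.2]
0.9 False [ 1.2 -0.7 -1.7]
0.65 False [-0.3  0.3 -0.3]
0.4 False [ 1.8 -0.5 -1.3]
0.2 False [ 0.6 -0.4 -1.5]
0.05 False [-0.2 -0.3 -1.2]
29.7417
```

View pics/scene8.png

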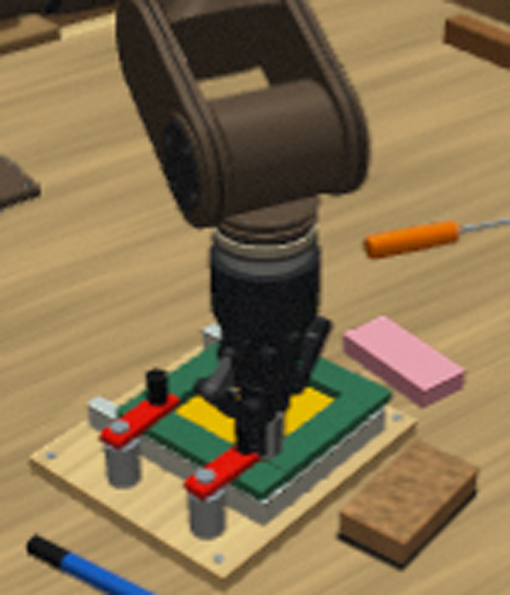

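Both now look squarely across. I'll retreat and measure from a clear wrist view and the top view.

```bash
python3 - <<'E'
from h import *
P=np.load("P.npy");g=lambda x,y,z:J2W([x/1e3,y/1e3,z/1e3],P)[0]
a=fpos(1,.05)
robot.line_to(g(a[0]+8,a[1],78));robot.line_to(g(a[0]+8,a[1],200),max_speed=.25)
robot.move_pose(g(-110,-30,300),Q(np.pi+P[2]))
wristgrab("w9");print(robot.read_t(),robot.read_wrist_force())
im=np.load("pics/w9.npz")['im']
cv2.imwrite("pics/w9c.png",cv2.resize(im[140:384,130:400,::-1],None,fx=2.4,fy=2.4,interpolation=cv2.INTER_CUBIC))
E
```

```text
31.5917 [ 0.15031578 -0.43100247  0.19493168]
```

View pics/w9c.png

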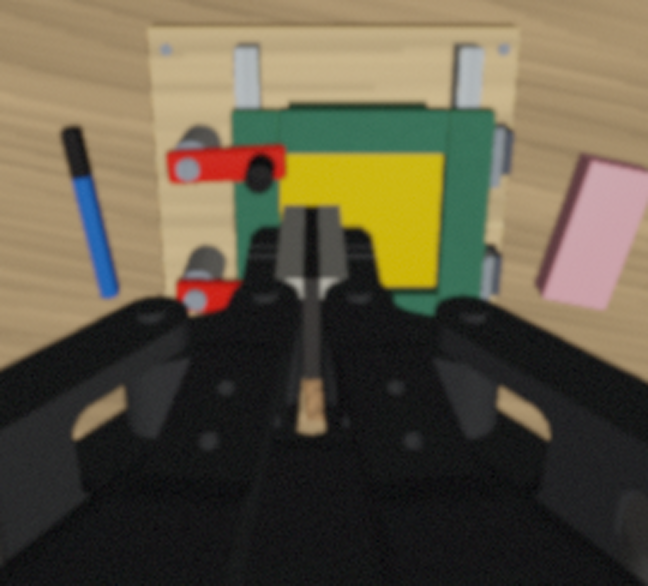

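The near arm is nearly square, running from (170,165) to (285,158). The far one is hidden by the gripper, so I'll move aside and use the fixed cameras.

```bash
python3 - <<'E'
from h import *
robot.move_pose([.35,.35,.34],Q(np.pi+.6))
a,_=optics.grab_frame("top");b,_=optics.grab_frame("scene")
cv2.imwrite("pics/top10.png",cv2.resize(a[140:245,180:330,::-1],None,fx=5,fy=5,interpolation=cv2.INTER_CUBIC))
cv2.imwrite("pics/scene10.png",cv2.resize(b[125:260,185:335,::-1],None,fx=4.4,fy=4.4,interpolation=cv2.INTER_CUBIC))
print(robot.read_t())
E
```

```text
33.25
```

View pics/top10.png

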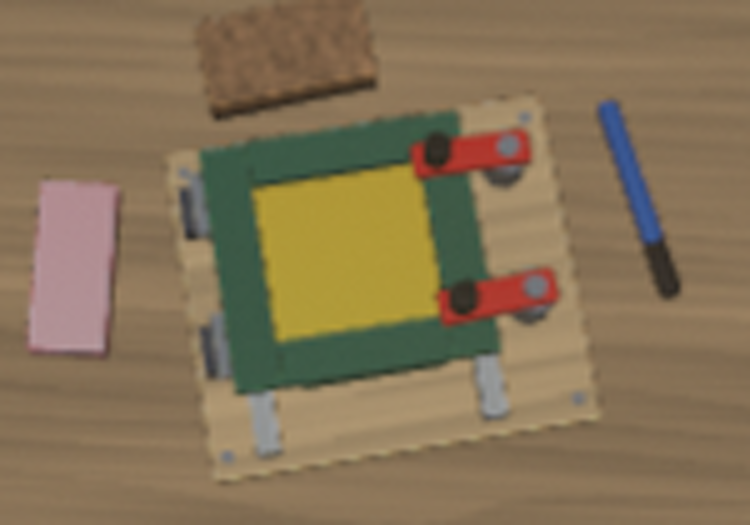

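View pics/scene10.png

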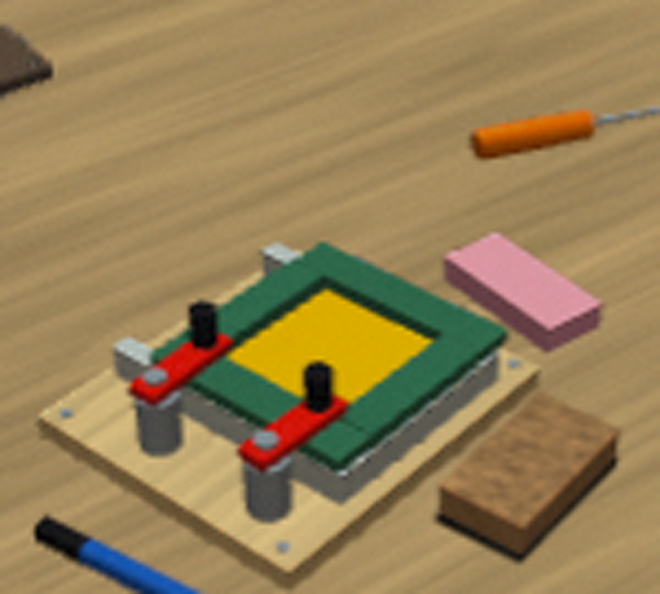

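```bash
python3 - <<'E'
from h import *
P=np.load("P.npy");c,s=np.cos(P[2]),np.sin(P[2])
def inv(w): d=w[:2]-P[:2];return np.array([c*d[0]+s*d[1],-s*d[0]+c*d[1]])*1e3
for sg,pv,k in((-1,(537,287),(464,296)),(1,(509,147),(437,149))):
    a=inv(atz("top",TC(*pv),.069));b=inv(atz("top",TC(*k),.0935));d=b-a
    print(a.round(1),b.round(1),np.arctan2(sg*d[0],d[1]))
workorder.sign_off();print(robot.read_t())
E
```

```text
[ -45.9 -104.8] [-48.7 -57.9] 0.06012138081460492
[  43.5 -104.1] [ 42.9 -57.9] -0.01290445456781025
the job is handed in; nothing more can be done
the job is handed in; nothing more can be done
```

The board is clamped in the jig and I handed the job in at about 33 s. I pushed the board home, swung the frame down, then turned the near and far buttons across, in that order.

**Last checks:**
- **Board:** the pushing finger stopped at jig x −70.7 mm, which puts the board against the stop to within about 1 mm. The pictures showed no gap there.
- **Frame:** the fingertip met its top at z 55.5 mm, so it is fully down, and it still looked flat in the final pictures.
- **Buttons:** the last top picture gave about 0.06 rad for the near one and −0.01 rad for the far one, against the 0.25 rad allowed.
- **Bystanders:** those in the last close-up pictures (offcut, sanding block, marker, screwdriver) looked unmoved. The glue, gauge and cup were outside those pictures, but the arm did not work near them.
- **Robot:** it was parked clear of everything when I handed in.

**What disagreed:**
- **First push missed:** the closed fingertips reach only about 2.5 mm beyond the TCP, not the 25 mm I had assumed, so the first push passed over the board without touching it. I measured the reach with two light touches (about 4 N) and pushed again.
- **Jig angle:** the scene camera's fit was about 0.01–0.02 rad off the others. I used the wrist and combined fits.

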